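Load the cartridge fuse into the welder's spring fuse holder

ROBOT

A 6-joint arm with a two-finger parallel gripper is mounted at the origin on the work surface. World frame = base frame: x ahead of the robot, y to its left, z up, the work surface at z = 0. Lengths are in mm, angles in degrees, forces in N, time in s.
With the tool pointing down it reaches from about 300 to 850 mm from the base axis. Payload 4.2 kg.
Tool frame: the origin (TCP) lies midway between the tips of the shut fingers; the grasp point (between the pads) lies 19 mm behind it (env.grasp_offset is the distance from the TCP to the grasp point, in mm); z points along the fingers, y is the line along which they close (so a half turn about z gives the same grasp; the last joint's range is limited). The gripper opens to 91 mm and grips with 3 to 60 N. Pads are 32 mm wide; open, the fingers measure 118 mm over their backs; the gripper's body (76 mm by 178 mm) begins 60 mm behind the grasp point.
Start: joints at [62.968, 18.312, 89.639, -0, 72.044, -1.146], TCP at [251.041, 517.321, 213.976] pointing down, gripper open.
Joint ranges: [-177.97, 177.97], [-48.28, 115.42], [12.27, 149.76], [-77.06, 257.06], [2.81, 150.46], [-146.56, 146.56]. Speed limits (degrees/s): [147.25, 147.25, 180, 180, 180, 180].

INTERFACE

Orientations are given as [roll, pitch, yaw] about the fixed x, y, z axes, in that order (R = Rz(yaw) Ry(pitch) Rx(roll)).
In Python, from workcell import env, optics gives the robot as it stands. The module is installed in compiled form; this text tells all that it offers.
- The arm moves only by the tool send_rows, never from a script. Its argument "targets" is a list that holds one entry, the list of rows, each a list of 7 numbers: the turn, a rotation vector about the world's x, y, z scaled (see below), then the shift along the world's x, y, z scaled (see below), then the closure, from -1 (fully open) to 1 (shut). In form: [[[rx, ry, rz, x, y, z, gripper], ...]]. A call has 1 to 12 rows; each row shifts and turns the commanded pose from where the row before left it; what a row does not reach is not made up. The controller multiplies each number of a shift by 0.2 m and each number of a turn by pi/2 rad. A row lasts 1/10 s, in which the tool goes at most 50 mm and 8.59 degrees, less where a joint would pass 70% of its speed; a pose out of reach is approached as far as the arm can. A call with a number of a shift or a turn outside -1 to 1 is refused whole. A call with a gripper value outside its range is refused whole. The fingers move at their own pace and stop on an object; "grip_force" is the grip in N (left out, the last holds). Time passes only in rows, so rows that do not move let the fingers close. It gives the time, the measured TCP pose, the force, the opening and the grip force at its end, in the units of the state.
- env.state(): the state, without advancing time (a new reading comes with each control period).
- optics.grab_frame(name): name is "scene" or "top" or "wrist"; returns (picture, depth): 400x640x3 uint8, red, green, blue; 400x640 float32, mm along the optical axis (not along the pixel's ray), 0 where there is no reading.
- optics.camera_info(name): a dict with "camera_matrix" (3x3 intrinsics, pixels), "k1" (the pictures are not rectified: a ray, as slopes to the right and down, at radius r is drawn at 1 + k1 r^2 times it, then the intrinsics apply), "R" (3x3) and "t" (3): a world point X has camera coordinates R X + t; the wrist camera has in their place "mount" (4x4, takes a point from camera to tool coordinates, whose origin is the TCP and whose axes are the flange's). Camera axes: x right, y down, z forward; pixel columns grow to the right and rows downward; lengths in mm; the calibration is good to about 2 mm. A picture is of the moment at which its call begins: read the wrist's pose just before it. camera_info takes no time and is no camera call.
- env.job_done(): hands the job in; it is judged then, once.
Trained networks look in the newest picture that a camera, given by its name, has taken for a name from the list of things; names that differ only in an ending like _2 or _b are one class to them, and where a whole thing is asked for, a point or a joint stands for the part that bears it (a point fixed in the world has none). Each returns a list of dicts, best first, with "conf" (0 to 1); they miss things now and then, are a little off and sometimes report something else, mostly with a low value. They report only what shows in the picture. A call takes as long as a camera call. They do not tell look-alikes from the thing itself.
- optics.silhouettes(camera, name): "mask" (400x640 bool, what is visible of it) and "at" ([column, row] in pixels, amid what is visible of it).
- optics.place_of(camera, name): "at" ([column, row] in pixels: a listed point, or the origin of a listed thing).
The state is a dict: "time_s": time; "qpos": joint angles; "qvel": joint speeds; "effort": joint torques, N m; "ee_pos": TCP position; "ee_rot": TCP orientation; "force": force on the tool from outside, world axes, zero at the start; "torque": the same for the moment, N m; "gripper_width": finger opening in mm; "gripper_force": force on a finger pad.
Only numpy, scipy, OpenCV 4.12 (cv2) and the standard library are available. Lean on these libraries where they do the work, as an engineer would, in place of code of your own. Each camera call takes 0.05 s, during which the arm holds its last target. There are 200 camera calls.

TASK

Take the cartridge fuse from the V-block rest and load it into the fuse holder: push one end in under the hood against the spring contact, then tip the other end down behind the end stop, so that the fuse lies level and fully home on both saddles, and let go of it. Be gentle: the contact forces on the fuse holder, added up, must never pass 30 N. Leave the pipe stub, the hammer and the angle bracket where they are.

Things in the scene. Friction and masses are not known exactly. Their poses are not given: they have to be found in the camera images.
- fuse: Loose cylindrical cartridge fuse, white ceramic tube with steel end caps and a ribbed black rubber grip sleeve 52 mm long about its middle; diameter 27 mm all along, length 110 mm, about 0.14 kg, both ends alike. Origin at its centre; x along its length. It starts lying level in the V-block rest, its centre 33 mm above the table. Gripped by the sleeve it hardly slips.
- vrest: Fixed dark steel rest, 130 x 50 mm, origin under its centre, with two V-blocks that carry the fuse along the rest's x axis. Blocks 14 mm thick, centred 42 mm either side of the middle, 31 mm high; 70 mm free between them for grasping (6 mm plate below).
- holder: Fixed fuse holder, grey base 184 x 62 x 10 mm. Origin: table height, under the middle of the bay; x along the bay from the hooded spring end (-x, robot side) to the end stop, z up. The black carriage on it is clamped up to 10 mm either way along x from its middle place: unmeasured, to be felt; it stays put. x values and points here are for the middle place. Saddle tops z = 24 mm.
- pipe: Bystander: loose upright steel pipe stub, 60 mm across, 75 mm high; origin under its centre.
- hammer: Bystander: loose hammer lying on the table; x along its handle towards the head.
- angle: Bystander: loose steel angle bracket, 90 x 40 x 40 mm; origin under its centre.
- spring (a point): Point on the holder base at x = -49 mm, z = 24 mm: foot of the relaxed brass contact plate (30 x 30 mm). Spring pushes it to +x: 1 N at first, +1 N per mm, hard stop at 12 mm (13 N); damped, 1.2 N more per 10 mm/s. Hood above: underside z = 57, top z = 61 mm, reaching to x = -46 mm; side cheeks 32 mm apart. Saddle floor below from x = -80 to -30 mm.
- stop (a point): Point on the holder base at x = +55 mm, z = 42 mm: top of the inner face of the upright brass end stop (8 mm thick), 18 mm above the saddle. Saddle floor from x = +30 mm, cheeks 32 mm apart from x = +33 mm, top z = 38 mm. Between x = -30 and +30 mm it is open down to the base for fingertips. Relaxed gap between contact and stop: 104 mm.
- seat (a point): Point on the holder base at x = 0, y = 0, z = 37.5 mm: centre of a loaded fuse (middle place), level, along x. The spring is then compressed 6 mm and squeezes the fuse with 7 N at each end (14 N of the allowed sum); about 9.5 mm are needed while the fuse tips down past the stop. Friction at the ends can hold the fuse a few mm too high until it is pressed down.
Things that resemble listed ones, but are neither listed nor needed, are in the scene too. What is shaped like the fuse but orange, purple or red is not meant.

How it is judged (in metres and radians):
On the way:
1. the fuse is held tipped (at least 4 degrees) with its low end in under the hood (angle between the x axis of fuse and the x axis of holder, either way round between 0.07 and 0.6 rad and x of fuse in the frame of holder between -0.026 and 0.02 m and y of fuse in the frame of holder between -0.006 and 0.006 m and z of fuse in the frame of holder below 0.066 m), for 0.1 s.
At the end, for the whole second after the job is handed in: The fuse lies at rest in the holder, its axis within 0.05 rad of the bay's, its centre 37.5 mm up within 2 mm, within 4 mm of the bay's middle plane and within 13 mm of the holder's origin along x (which covers every carriage offset) (angle between the x axis of fuse and the x axis of holder, either way round below 0.05 rad and z of fuse in the frame of holder between 0.0355 and 0.0395 m and x of fuse in the frame of holder between -0.013 and 0.013 m and y of fuse in the frame of holder between -0.004 and 0.004 m and linear speed of fuse below 0.02 m/s); the robot touches nothing.
It fails at once if the forces of the fuse on the fuse holder (saddles, stop, spring contact, hood) add up to more than 30 N (contact force between fuse and holder above 30 N).
It fails at once if the gripper or arm presses on the fuse holder with more than 30 N (contact force between the arm and holder above 30 N).
It fails at once if the pipe stub is moved more than 15 mm (distance of pipe from where it was at the start of the episode above 0.015 m).
It fails at once if the hammer is moved more than 15 mm (distance of hammer from where it was at the start of the episode above 0.015 m).
It fails at once if the angle bracket is moved more than 15 mm (distance of angle from where it was at the start of the episode above 0.015 m).
It also fails if it takes over 69 s, if anything falls off the work surface, if the arm or the gripper's body presses on something with over 40 N, if the wrist force passes 120 N, or if a joint passes its speed limit or range.

## Working session

There is one attempt and no reset: what is moved stays moved. The work goes in short steps, Python scripts to look and compute and a tool call to move; the robot and the scene stay as the last step left them, time stands still between calls to the robot, and variables do not carry over. Pictures are saved under pics/ and viewed, at most 10 in all, crops included, and the job is handed in when it is done.

Besides the shell and the picture viewer there is one more tool, called after "Call:" by a JSON object that holds its "op" and its "data". send_rows: Moves the arm, as the interface text tells. Its arguments: {"type":"object","properties":{"targets":{"type":"array"},"grip_force":{"type":"number"}},"required":["targets"]}

```bash
mkdir -p pics; cat > h.py <<'E'
import numpy as np, cv2
from workcell import env, optics
from scipy.spatial.transform import Rotation as Ro
def T(cam):
    c=optics.camera_info(cam)
    K=np.array(c["camera_matrix"]);k1=c["k1"]
    if "mount" in c:
        s=env.state();M=np.array(c["mount"]);Rt=Ro.from_euler('xyz',s["ee_rot"],degrees=True).as_matrix()
        A=np.eye(4);A[:3,:3]=Rt;A[:3,3]=s["ee_pos"];W=A@M
    else:
        R=np.array(c["R"]);t=np.array(c["t"]);W=np.eye(4);W[:3,:3]=R.T;W[:3,3]=-R.T@t
    return K,k1,W
def rays(cam,px):
    K,k1,W=T(cam)
    p=cv2.undistortPoints(np.array(px,float).reshape(-1,1,2),K,np.array([k1,0,0,0.])).reshape(-1,2)
    return np.c_[p,np.ones(len(p))],W
def atz(cam,px,z):
    d,W=rays(cam,px);D=d@W[:3,:3].T;o=W[:3,3]
    return o+D*((z-o[2])/D[:,2])[:,None]
def atd(cam,px,depth):
    d,W=rays(cam,px);return (d*np.array(depth)[:,None])@W[:3,:3].T+W[:3,3]
def save(img,n): cv2.imwrite("pics/"+n,img[:,:,::-1])
def cloud(cam,dep,mask):
    v,u=np.nonzero(mask&(dep>0));return atd(cam,np.c_[u,v],dep[v,u])
E
python3 - <<'E'
from h import *
print(env.state())
for cam in ["top","scene"]:
    im,d=optics.grab_frame(cam);save(im,cam+".png");np.save(cam+"_d.npy",d)
    for n in ["fuse","vrest","holder","pipe","hammer","angle"]:
        for s in optics.silhouettes(cam,n)[:3]:
            P=cloud(cam,d,s["mask"])
            if len(P)==0: continue
            q=P[:,:2]-np.median(P[:,:2],0);w,V=np.linalg.eigh(q.T@q)
            print(cam,n,round(s["conf"],2),np.round(s["at"]),np.round(np.median(P,0)),"z95",P[:,2].max().round(),"ang",np.degrees(np.arctan2(V[1,1],V[0,1])).round(1),len(P))
    for n in ["fuse","holder","vrest","spring","stop","seat"]:
        for s in optics.place_of(cam,n)[:3]:
            z={"fuse":33,"holder":0,"vrest":0,"spring":24,"stop":42,"seat":37.5}[n]
            print(cam,n,round(s["conf"],2),np.round(s["at"]),atz(cam,[s["at"]],z).round(1))
E
```

```text
{'time_s': 0.0, 'qpos': array([ 6.29700342e+01,  1.83521160e+01,  8.97070033e+01,  8.73265981e-04,
        7.20429715e+01, -1.14464803e+00]), 'qvel': array([-0.04237278, -0.0574818 ,  0.05224572,  0.00867373,  0.02555879,
        0.02081579]), 'effort': array([ 1.66854628e-03, -4.12458086e+01, -2.31974638e+01,  7.28187687e-02,
        4.52634471e-02, -1.35810883e-04]), 'ee_pos': array([250.78209387, 516.86752369, 213.11146982]), 'ee_rot': array([-1.79897946e+02, -2.86950114e-03,  1.54114410e+02]), 'force': array([0.77239994, 1.66565708, 0.33295331]), 'torque': array([-0.00801493, -0.01151117, -0.03977388]), 'gripper_force': 0.0, 'gripper_width': 90.85252335619239}
top fuse 0.92 [340. 169.] [613. -78.  25.] z95 31.0 ang -179.7 376
top fuse 0.85 [388. 213.] [ 498. -189.   44.] z95 50.0 ang -169.6 475
top fuse 0.83 [330. 232.] [450. -47.  24.] z95 32.0 ang 47.8 514
top vrest 0.55 [382. 210.] [ 509. -173.    6.] z95 43.0 ang -175.4 318
top holder 0.96 [243. 191.] [564. 168.  13.] z95 66.0 ang -167.7 1594
top holder 0.6 [161. 168.] [633. 391.   6.] z95 46.0 ang -168.0 684
top pipe 0.82 [3
[... 1118 characters left out ...]
z95 65.0 ang -170.6 1828
scene pipe 0.79 [272. 266.] [770.  16.  50.] z95 78.0 ang -148.5 1161
scene hammer 0.8 [176. 183.] [ 583. -401.   22.] z95 31.0 ang -176.9 912
scene angle 0.86 [460. 298.] [642. 387.   6.] z95 43.0 ang -166.4 753
scene fuse 0.86 [315. 190.] [[472.6 -37.2  33. ]]
scene fuse 0.75 [214. 219.] [[ 680.8 -201.1   33. ]]
scene fuse 0.58 [272. 226.] [[641.  -63.4  33. ]]
scene holder 0.68 [377. 248.] [[570.4 172.8   0. ]]
scene vrest 0.59 [261. 194.] [[ 510.5 -178.8    0. ]]
scene spring 0.65 [379. 225.] [[517.7 155.9  24. ]]
scene stop 0.84 [375. 251.] [[621.9 186.5  42. ]]
scene stop 0.5 [167. 190.] [[ 650.3 -374.4   42. ]]
scene seat 0.68 [376. 235.] [[568.5 167.1  37.5]]
```

```bash
python3 - <<'E'
from h import *
im=cv2.imread("pics/top.png");c=im[80:320,120:520];cv2.imwrite("pics/topc.png",cv2.resize(c,None,fx=2,fy=2,interpolation=2))
E
```

```text
(no output)
```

View pics/topc.png

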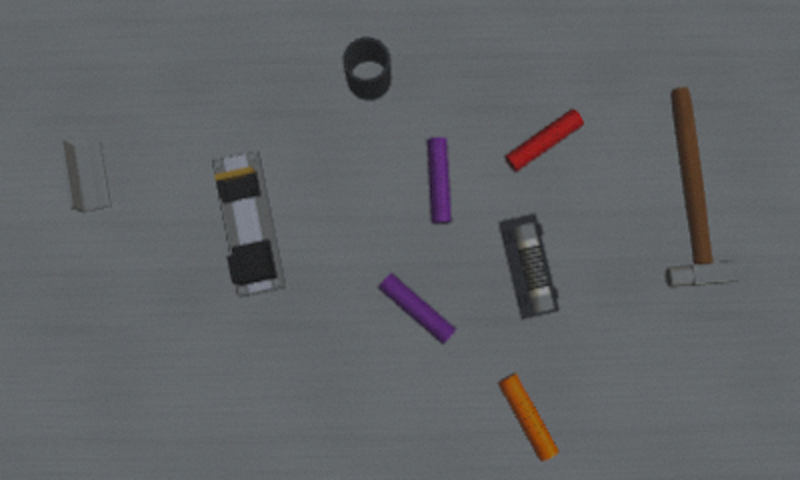

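```bash
python3 - <<'E'
from h import *
c=optics.camera_info("wrist");print(np.round(c["mount"],2),np.round(c["camera_matrix"]))
E
```

```text
[[  -0.     -0.97   -0.25   70.2 ]
 [   1.     -0.      0.     -0.88]
 [  -0.     -0.25    0.97 -171.95]
 [   0.      0.      0.      1.  ]] [[292.   0. 320.]
 [  0. 292. 199.]
 [  0.   0.   1.]]
```

Call:
{"op": "send_rows", "data": {"targets": [[[0,0,-0.0944,0.095,-0.1,0.03,-1],[0,0,-0.0944,0.095,-0.1,0.03,-1],[0,0,-0.0944,0.095,-0.1,0.03,-1],[0,0,-0.0944,0.095,-0.1,0.03,-1],[0,0,-0.0944,0.095,-0.1,0.03,-1],[0,0,-0.0944,0.095,-0.1,0.03,-1],[0,0,-0.0944,0.095,-0.1,0.03,-1],[0,0,-0.0944,0.095,-0.1,0.03,-1],[0,0,-0.0944,0.095,-0.1,0.03,-1]]]}}

```text
time_s: 2.2
ee_pos: [422.7, 336.4, 268.3]
ee_rot: [180.0, -0.0, 77.3]
force: [0.4, 0.4, 0.2]
gripper_width: 91.2
gripper_force: 0.0
```

Call:
{"op": "send_rows", "data": {"targets": [[[0,0,-0.0907,0.0935,-0.1025,-0.074,-1],[0,0,-0.0907,0.0935,-0.1025,-0.074,-1],[0,0,-0.0907,0.0935,-0.1025,-0.074,-1],[0,0,-0.0907,0.0935,-0.1025,-0.074,-1],[0,0,-0.0907,0.0935,-0.1025,-0.074,-1],[0,0,-0.0907,0.0935,-0.1025,-0.074,-1],[0,0,-0.0907,0.0935,-0.1025,-0.074,-1],[0,0,-0.0907,0.0935,-0.1025,-0.074,-1],[0,0,0,0,0,0,-1],[0,0,0,0,0,0,-1]]]}}

```text
time_s: 3.2
ee_pos: [571.6, 173.0, 149.2]
ee_rot: [-180.0, 0.1, 12.3]
force: [0.1, -0.0, 0.2]
gripper_width: 91.1
gripper_force: 0.0
```

```bash
python3 - <<'E'
from h import *
s=env.state();print(s["ee_pos"],s["ee_rot"],s["qpos"],s["time_s"])
im,d=optics.grab_frame("wrist");np.save("w1_d.npy",d);np.save("w1.npy",im)
save(im[:,:],"w1.png")
m=optics.silhouettes("wrist","holder")
for n,z in [("spring",24),("stop",42),("seat",37.5),("holder",0)]:
    for q in optics.place_of("wrist",n)[:2]: print(n,q["conf"],np.round(q["at"]),atz("wrist",[q["at"]],z).round(1))
v,u=np.mgrid[0:400,0:640];P=atd("wrist",np.c_[u.ravel(),v.ravel()],d.ravel()).reshape(400,640,3);np.save("w1_P.npy",P)
print(m[0]["conf"]); M=m[0]["mask"]
b=M&(P[...,2]>5)&(d>0)
for lo,hi in[(6,16),(18,30),(32,46),(52,70)]:
    k=b&(P[...,2]>lo)&(P[...,2]<hi);Q=P[k][:,:2].astype(np.float32);r=cv2.minAreaRect(Q);print(lo,hi,len(Q),r,np.median(P[k][:,2]))
Q=P[b][:,:2].astype(np.float32);print(cv2.minAreaRect(Q))
E
```

```text
[571.57326781 173.02400793 149.15763273] [-1.79983645e+02  6.76991405e-02  1.23491495e+01] [1.57270407e+01 2.29644522e+01 9.22397898e+01 2.24407821e-02
 6.48623775e+01 9.33683563e+01] 3.2
seat 0.86 [321. 199.] [[568.3 172.1  37.5]]
holder 0.78 [324. 189.] [[571.1 168.9   0. ]]
0.89
6 16 5059 ((577.6856689453125, 173.83438110351562), (161.6802520751953, 61.96337127685547), 11.134247779846191) 11.011596749113608
18 30 1680 ((569.5006103515625, 172.29830932617188), (121.97248077392578, 48.00390625), 11.110956192016602) 26.159283299011406
32 46 1126 ((571.871826171875, 172.9084930419922), (116.92924499511719, 48.0440559387207), 11.020602226257324) 41.318185474202494
52 70 311 ((505.74420166015625, 159.81887817382812), (35.15495300292969, 47.90957260131836), 11.153623580932617) 62.6616532473937
((572.761474609375, 172.86524963378906), (171.7174835205078, 61.96337127685547), 11.134247779846191)
```

View pics/w1.png

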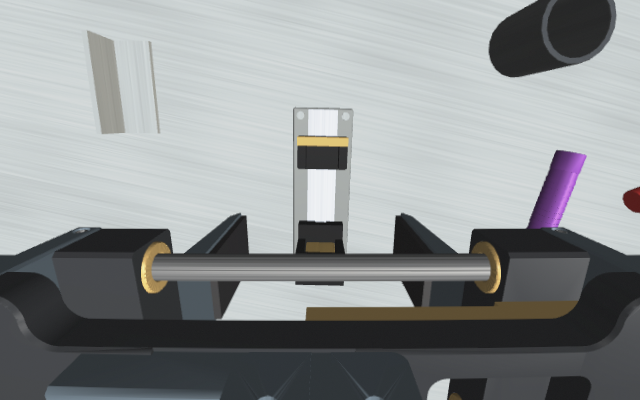

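Call:
{"op": "send_rows", "data": {"targets": [[[0,0,0,-0.04,-0.2017,0,-1],[0,0,0,-0.04,-0.2017,0,-1],[0,0,0,-0.04,-0.2017,0,-1],[0,0,0,-0.04,-0.2017,0,-1],[0,0,0,-0.04,-0.2017,0,-1],[0,0,0,-0.04,-0.2017,0,-1],[0,0,0,-0.04,-0.2017,0,-1],[0,0,0,-0.04,-0.2017,0,-1],[0,0,0,-0.04,-0.2017,0,-1],[0,0,0,0,0,0,-1],[0,0,0,0,0,0,-1]]]}}

```text
time_s: 4.6
ee_pos: [499.5, -189.9, 149.9]
ee_rot: [-180.0, -0.0, 12.3]
force: [-0.1, -0.5, -0.3]
gripper_width: 91.1
gripper_force: 0.0
```

```bash
python3 - <<'E'
from h import *
s=env.state();print(s["ee_pos"],s["ee_rot"],s["time_s"])
im,d=optics.grab_frame("wrist");save(im,"w2.png")
v,u=np.mgrid[0:400,0:640];P=atd("wrist",np.c_[u.ravel(),v.ravel()],d.ravel()).reshape(400,640,3)
for n in ["fuse","vrest"]:
  for m in optics.silhouettes("wrist",n)[:3]:
    k=m["mask"]&(d>0)&(P[...,2]<60)&(P[...,2]>(20 if n=="fuse" else 3))
    if k.sum()<30: continue
    Q=P[k];print(n,m["conf"],np.round(m["at"]),k.sum(),cv2.minAreaRect(Q[:,:2].astype(np.float32)),Q[:,2].max())
  for q in optics.place_of("wrist",n)[:2]: print(n,q["conf"],np.round(q["at"]),atz("wrist",[q["at"]],33 if n=="fuse" else 0).round(1))
E
```

```text
[ 499.54850142 -189.90021572  149.87789173] [-1.79991560e+02 -3.76969844e-02  1.22608577e+01] 4.6
fuse 0.92 [386.  28.] 3269 ((665.129638671875, -217.21653747558594), (25.499095916748047, 110.0362777709961), 33.699851989746094) 30.0135161366606
fuse 0.91 [176. 201.] 1879 ((455.91424560546875, -41.120765686035156), (93.55973815917969, 25.3703670501709), 48.550872802734375) 30.28022245853822
fuse 0.77 [322. 196.] 2791 ((497.082275390625, -192.523681640625), (109.37581634521484, 26.912919998168945), 11.346320152282715) 48.9459819078827
fuse 0.92 [233.  55.] [[610.7 -83.5  33. ]]
fuse 0.89 [386.  25.] [[ 665.  -212.8   33. ]]
vrest 0.61 [323. 187.] [[ 501.8 -191.9    0. ]]
```

View pics/w2.png

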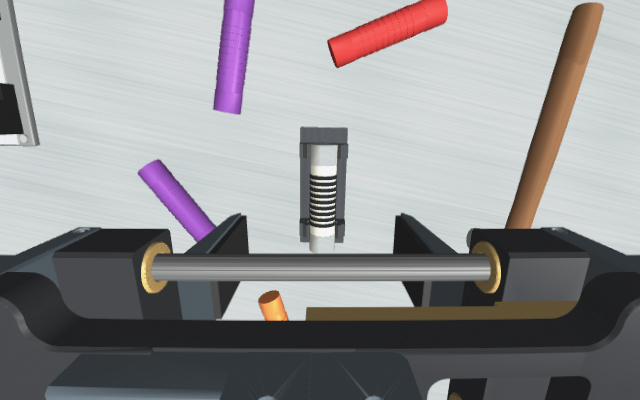

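Call:
{"op": "send_rows", "data": {"targets": [[[0,0,-0.0108,-0.0122,-0.013,-0.15,-1],[0,0,0,0,0,-0.15,-1],[0,0,0,0,0,-0.15,-1],[0,0,0,0,0,-0.15,-1],[0,0,0,0,0,-0.04,-1],[0,0,0,0,0,-0.035,-1],[0,0,0,0,0,0,-1],[0,0,0,0,0,0,-1]]]}}

```text
time_s: 5.65
ee_pos: [498.2, -192.6, 15.7]
ee_rot: [179.9, -0.1, 11.4]
force: [-0.8, 0.8, -0.4]
gripper_width: 91.0
gripper_force: 0.0
```

Call:
{"op": "send_rows", "data": {"grip_force": 30, "targets": [[[0,0,0,0,0,0,0.1],[0,0,0,0,0,0,0.2],[0,0,0,0,0,0,0.3],[0,0,0,0,0,0,0.38],[0,0,0,0,0,0,0.44],[0,0,0,0,0,0,0.6],[0,0,0,0,0,0,1],[0,0,0,0,0,0,1],[0,0,0,0,0,0,1],[0,0,0,0,0,0,1],[0,0,0,0,0,0,1],[0,0,0,0,0,0,1]]]}}

```text
time_s: 6.85
ee_pos: [497.2, -192.4, 14.6]
ee_rot: [180.0, -0.0, 11.4]
force: [0.1, -1.0, 0.3]
gripper_width: 26.7
gripper_force: 30.0
```

Call:
{"op": "send_rows", "data": {"targets": [[[0,0,0,0,0,0.05,1],[0,0,0,0,0,0.15,1],[0,0,0,0,0,0.2,1],[0,0,0,0,0,0.2,1],[0,0,0,0,0,0.1,1],[0,0,0,0,0,0,1]]]}}

```text
time_s: 7.45
ee_pos: [499.1, -193.0, 158.4]
ee_rot: [179.8, -0.4, 11.4]
force: [0.3, -0.4, -1.5]
gripper_width: 26.1
gripper_force: 30.0
```

Call:
{"op": "send_rows", "data": {"targets": [[[0,0,-0.0033,0.0468,0.1845,0,1],[0,0,0,0.0468,0.1845,0,1],[0,0,0,0.0468,0.1845,0,1],[0,0,0,0.0468,0.1845,0,1],[0,0,0,0.0468,0.1845,0,1],[0,0,0,0.0468,0.1845,0,1],[0,0,0,0.0468,0.1845,0,1],[0,0,0,0.0468,0.1845,0,1],[0,0,0,0.0468,0.1845,0,1],[0,0,0,0.0468,0.1845,0,1],[0,0,0,0,0,0,1],[0,0,0,0,0,0,1]]]}}

```text
time_s: 8.65
ee_pos: [589.6, 177.0, 152.6]
ee_rot: [180.0, 0.2, 11.2]
force: [-0.1, -0.6, -1.0]
gripper_width: 26.7
gripper_force: 30.0
```

```bash
python3 - <<'E'
from h import *
s=env.state();print(s["ee_pos"],s["ee_rot"],s["force"],s["qpos"],s["gripper_width"],s["time_s"])
im,d=optics.grab_frame("wrist");save(im,"w3.png")
v,u=np.mgrid[0:400,0:640];P=atd("wrist",np.c_[u.ravel(),v.ravel()],d.ravel()).reshape(400,640,3);np.save("w3_P.npy",P)
R=Ro.from_euler('xyz',s["ee_rot"],degrees=True).as_matrix()
for m in optics.silhouettes("wrist","fuse")[:2]:
    k=m["mask"]&(d>0);Q=(P[k]-s["ee_pos"])@R;Q=Q[(abs(Q[:,0])<80)&(abs(Q[:,1])<20)&(Q[:,2]>-45)]
    print(m["conf"],np.round(m["at"]),len(Q),Q.min(0) if len(Q) else 0,Q.max(0) if len(Q) else 0, cv2.minAreaRect(Q[:,:2].astype(np.float32)) if len(Q) else 0)
m=optics.silhouettes("wrist","holder")[0];M=m["mask"];print(m["conf"],m["at"])
b=M&(d>0)
for lo,hi in[(6,16),(32,46),(52,70)]:
    k=b&(P[...,2]>lo)&(P[...,2]<hi);Q=P[k][:,:2].astype(np.float32)
    if len(Q)>9: print(lo,hi,len(Q),cv2.minAreaRect(Q))
E
```

```text
[589.64264609 177.01227904 152.61061847] [179.95372404   0.22156385  11.18019645] [-0.12349539 -0.61260793 -0.9540598 ] [ 1.56552922e+01  2.44706640e+01  8.92268305e+01 -3.14497650e-02
  6.65270078e+01  9.44875898e+01] 26.741416613006663 8.65
0.97 [552. 200.] 0 0 0 0
0.86 [321. 215.] 5869 [-32.28963    -11.57431133 -34.93243287] [53.96812418 15.23204198 -8.36702647] ((10.846179962158203, 1.7952346801757812), (86.24060821533203, 26.77384376525879), 0.07095185667276382)
0.91 [324.1, 144.6]
6 16 1896 ((608.9382934570312, 178.156005859375), (95.66007995605469, 62.16200256347656), 11.08659839630127)
32 46 10 ((629.0867309570312, 182.12107849121094), (1.1317957639694214, 47.45060729980469), 9.694530487060547)
```

View pics/w3.png

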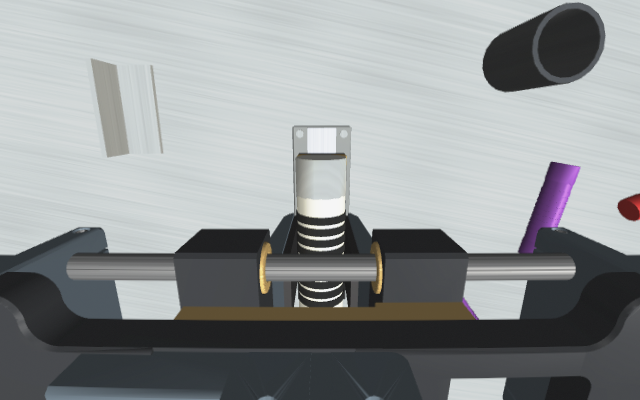

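```bash
python3 - <<'E'
from h import *
c=optics.camera_info("wrist");print(np.round(c["mount"],4),np.round(c["camera_matrix"],2),c["k1"])
s=env.state();R=Ro.from_euler('xyz',s["ee_rot"],degrees=True).as_matrix();print(s["ee_pos"],s["ee_rot"])
g=cv2.cvtColor(cv2.imread("pics/w3.png"),cv2.COLOR_BGR2GRAY).astype(float)
P=np.load("w3_P.npy")
for r in (135,145,165,175,185,195,205):
    e=np.abs(np.convolve(g[r],[1,1,0,-1,-1],'same'));e[:270]=0;e[375:]=0
    k=[i for i in range(271,375) if e[i]>60 and e[i]>=e[i-1] and e[i]>e[i+1]]
    print(r,[(i,int(e[i])) for i in k])
Q=(P-s["ee_pos"])@R
for r in (135,165,185,205): print(r,[np.round(Q[r,c],1).tolist() for c in (300,321,342)])
E
```

```text
[[-2.000000e-04 -9.680000e-01 -2.510000e-01  7.057180e+01]
 [ 1.000000e+00 -2.000000e-04 -3.000000e-04  1.005100e+00]
 [ 2.000000e-04 -2.510000e-01  9.680000e-01 -1.719518e+02]
 [ 0.000000e+00  0.000000e+00  0.000000e+00  1.000000e+00]] [[292.43   0.   320.5 ]
 [  0.   292.43 198.77]
 [  0.     0.     1.  ]] -0.02489276333567104
[590.08859866 175.45739443 153.80992365] [1.79967915e+02 1.10825946e-01 1.10196134e+01]
135 [(291, 159), (294, 99), (303, 71), (307, 119), (336, 127), (340, 71), (347, 74), (351, 77)]
145 [(292, 140), (307, 124), (335, 132), (351, 91)]
165 [(292, 163), (345, 73), (350, 84)]
175 [(292, 150), (296, 72), (345, 76), (350, 95)]
185 [(293, 135), (346, 65), (350, 95)]
195 [(293, 139), (349, 84)]
205 [(293, 140), (344, 146), (349, 83)]
135 [[58.0, -21.3, 140.4], [57.9, 0.6, 142.7], [58.0, 22.6, 140.8]]
165 [[50.3, -10.0, -27.3], [50.8, 0.3, -31.0], [50.1, 10.8, -25.9]]
185 [[40.0, -10.2, -26.5], [40.9, 0.4, -30.4], [40.0, 11.0, -26.4]]
205 [[29.7, -10.3, -27.2], [30.9, 0.4, -31.4], [29.1, 11.3, -24.9]]
```

Call:
{"op": "send_rows", "data": {"targets": [[[0.0128,-0.0654,0,0.0043,0.0029,-0.0925,1],[0.0128,-0.0654,0,0.0043,0.0029,-0.0925,1],[0,0,0,0,0,-0.0925,1],[0,0,0,0,0,-0.0925,1],[0,0,0,0,0,0,1],[0,0,0,0,0,0,1],[0,0,0,0,0,0,1],[0,0,0,0,0,0,1],[0,0,0,0,0,0,1]]]}}

```text
time_s: 9.7
ee_pos: [593.0, 177.9, 81.4]
ee_rot: [-180.0, -12.1, 11.1]
force: [0.5, 0.1, -0.4]
gripper_width: 26.4
gripper_force: 30.0
```

```bash
cat > st.py <<'E'
from h import *
s=env.state();R=Ro.from_euler('xyz',s["ee_rot"],degrees=True).as_matrix()
a=np.radians(11.1);U=np.array([np.cos(a),np.sin(a),0]);N=np.array([-np.sin(a),np.cos(a),0])
f=s["ee_pos"]-R[:,2]*18.5-R[:,0]*1
print("t",s["time_s"],"fuse u,n,z",(f@U-590).round(1),(f@N-59.4).round(1),f[2].round(1),"tilt",np.degrees(np.arcsin(R[2,0])).round(2),"yaw",np.degrees(np.arctan2(R[1,0],R[0,0])).round(2),"force u,n,z",(s["force"]@U).round(1),(s["force"]@N).round(1),s["force"][2].round(1),"q5",s["qpos"].round(0))
E
python3 st.py; python3 - <<'E'
from h import *
im,d=optics.grab_frame("wrist");save(im,"w4.png")
g=im.mean(2)
for r in range(60,250,15):
    e=np.abs(np.convolve(g[r],[1,1,0,-1,-1],'same'));
    k=[i for i in range(251,395) if e[i]>60 and e[i]>=e[i-1] and e[i]>e[i+1]]
    print(r,[(i,int(e[i])) for i in k])
E
python3 st.py
```

```text
t 9.7 fuse u,n,z 21.4 1.0 99.3 tilt 12.08 yaw 11.07 force u,n,z 0.5 0.0 -0.4 q5 [ 16.  23. 104.  -2.  40.  96.]
60 []
75 []
90 []
105 []
120 []
135 []
150 []
165 [(286, 144), (289, 82), (295, 145), (345, 79), (358, 83)]
180 [(286, 165), (289, 90), (295, 134), (345, 64), (358, 90)]
195 [(286, 164), (291, 241), (297, 155), (345, 274), (353, 238), (358, 97)]
210 [(286, 174), (291, 241), (297, 210), (304, 60), (344, 389), (353, 239), (357, 80)]
225 [(278, 283), (291, 72), (301, 188), (315, 143), (325, 107), (329, 139), (341, 309), (363, 287)]
240 [(287, 78), (314, 128), (326, 67), (329, 80)]
t 9.75 fuse u,n,z 21.2 1.0 99.1 tilt 12.06 yaw 11.07 force u,n,z 0.3 -0.3 -1.4 q5 [ 16.  23. 104.  -2.  40.  96.]
```

View pics/w4.png

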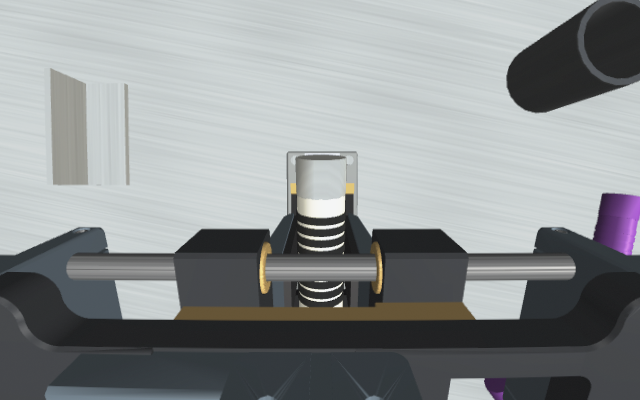

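Call:
{"op": "send_rows", "data": {"targets": [[[0,0,0,0.0012,-0.006,-0.05,1],[0,0,0,0,0,-0.06,1],[0,0,0,0,0,-0.06,1],[0,0,0,0,0,-0.04,1],[0,0,0,0,0,-0.018,1],[0,0,0,0,0,-0.01,1],[0,0,0,0,0,0,1],[0,0,0,0,0,0,1],[0,0,0,0,0,0,1]]]}}

```text
time_s: 10.65
ee_pos: [592.1, 176.5, 35.5]
ee_rot: [180.0, -12.0, 11.1]
force: [-10.4, -3.7, 20.8]
gripper_width: 26.4
gripper_force: 46.3
```

```bash
python3 st.py
```

```text
t 10.65 fuse u,n,z 20.2 -0.2 53.3 tilt 12.01 yaw 11.08 force u,n,z -10.9 -1.6 20.8 q5 [ 16.  26. 107.  -2.  34.  96.]
```

Call:
{"op": "send_rows", "data": {"targets": [[[0,0,0,0,0,0.04,1],[0.0064,-0.0327,0,0,0,0,1],[0,0,0,0,0,0,1],[0,0,0,0,0,0,1],[0,0,0,0,0,0,1]]]}}

```text
time_s: 11.15
ee_pos: [593.1, 176.7, 40.7]
ee_rot: [180.0, -15.0, 11.1]
force: [0.0, 1.4, -1.5]
gripper_width: 26.7
gripper_force: 30.0
```

```bash
python3 st.py
```

```text
t 11.15 fuse u,n,z 20.3 -0.2 58.3 tilt 14.96 yaw 11.08 force u,n,z 0.3 1.4 -1.5 q5 [ 16.  25. 109.  -3.  31.  97.]
```

Call:
{"op": "send_rows", "data": {"targets": [[[0,0,0,-0.0147,-0.0029,-0.0075,1],[0,0,0,-0.0147,-0.0029,-0.0075,1],[0,0,0,-0.0147,-0.0029,-0.0075,1],[0,0,0,0,0,0,1],[0,0,0,0,0,0,1]]]}}

```text
time_s: 11.65
ee_pos: [583.9, 174.9, 36.4]
ee_rot: [180.0, -15.0, 11.1]
force: [0.0, 0.9, -1.3]
gripper_width: 26.5
gripper_force: 30.0
```

```bash
python3 st.py
```

```text
t 11.65 fuse u,n,z 10.9 -0.2 54.1 tilt 14.99 yaw 11.08 force u,n,z 0.2 0.9 -1.3 q5 [ 16.  25. 111.  -3.  29.  98.]
```

Call:
{"op": "send_rows", "data": {"targets": [[[0,0,0,-0.0074,-0.0014,-0.002,1],[0,0,0,-0.0074,-0.0014,-0.002,1],[0,0,0,-0.0074,-0.0014,0,1],[0,0,0,0,0,0,1],[0,0,0,0,0,0,1]]]}}

```text
time_s: 12.15
ee_pos: [579.8, 174.1, 35.8]
ee_rot: [180.0, -15.0, 11.1]
force: [1.3, 0.2, -1.5]
gripper_width: 26.6
gripper_force: 30.0
```

```bash
python3 st.py
```

```text
t 12.15 fuse u,n,z 6.7 -0.2 53.4 tilt 15.03 yaw 11.08 force u,n,z 1.4 -0.1 -1.5 q5 [ 16.  25. 111.  -3.  29.  98.]
```

Call:
{"op": "send_rows", "data": {"targets": [[[0,0,0,-0.0049,-0.001,0,1],[0,0,0,-0.0049,-0.001,0,1],[0,0,0,-0.0049,-0.001,0,1],[0,0,0,0,0,0,1],[0,0,0,0,0,0,1]]]}}

```text
time_s: 12.65
ee_pos: [577.1, 173.6, 36.0]
ee_rot: [-180.0, -15.1, 11.1]
force: [3.2, 0.2, -2.1]
gripper_width: 26.3
gripper_force: 30.0
```

```bash
python3 st.py
```

```text
t 12.65 fuse u,n,z 4.0 -0.1 53.6 tilt 15.06 yaw 11.07 force u,n,z 3.2 -0.4 -2.1 q5 [ 16.  25. 112.  -3.  29.  98.]
```

Call:
{"op": "send_rows", "data": {"grip_force": 45, "targets": [[[0,0,0,-0.0046,-0.0009,0,1],[0,0,0,-0.0046,-0.0009,0,1],[0,0,0,-0.0046,-0.0009,0,1],[0,0,0,-0.0046,-0.0009,0,1],[0,0,0,-0.0046,-0.0009,0,1],[0,0,0,0,0,0,1],[0,0,0,0,0,0,1]]]}}

```text
time_s: 13.35
ee_pos: [573.7, 173.0, 36.4]
ee_rot: [-180.0, -15.2, 11.1]
force: [6.0, 1.5, -4.4]
gripper_width: 26.2
gripper_force: 45.0
```

```bash
python3 st.py
```

```text
t 13.35 fuse u,n,z 0.4 -0.1 54.0 tilt 15.22 yaw 11.09 force u,n,z 6.2 0.4 -4.4 q5 [ 16.  24. 112.  -3.  28.  98.]
```

Call:
{"op": "send_rows", "data": {"targets": [[[-0.0027,0.0137,0,-0.002,-0.0004,-0.006,1],[-0.0027,0.0137,0,-0.002,-0.0004,-0.006,1],[0,0,0,-0.0046,-0.0009,0,1],[0,0,0,-0.0046,-0.0009,0,1],[0,0,0,0,0,0,1],[0,0,0,0,0,0,1]]]}}

```text
time_s: 13.95
ee_pos: [571.9, 172.7, 34.3]
ee_rot: [-180.0, -12.8, 11.1]
force: [7.9, 1.2, -3.3]
gripper_width: 26.2
gripper_force: 45.0
```

```bash
python3 st.py
```

```text
t 13.95 fuse u,n,z -0.7 -0.1 52.1 tilt 12.81 yaw 11.08 force u,n,z 7.9 -0.4 -3.3 q5 [ 16.  25. 111.  -2.  32.  97.]
```

Call:
{"op": "send_rows", "data": {"targets": [[[0,0,0,-0.0044,-0.0009,-0.001,1],[0,0,0,-0.0044,-0.0009,-0.001,1],[0,0,0,-0.0044,-0.0009,-0.001,1],[0,0,0,-0.0044,-0.0009,-0.001,1],[0,0,0,0,0,0,1],[0,0,0,0,0,0,1]]]}}

```text
time_s: 14.55
ee_pos: [569.9, 172.3, 34.3]
ee_rot: [-180.0, -13.0, 11.1]
force: [10.3, -0.3, -2.9]
gripper_width: 26.0
gripper_force: 45.0
```

```bash
python3 st.py
```

```text
t 14.55 fuse u,n,z -2.7 -0.0 52.1 tilt 13.01 yaw 11.09 force u,n,z 10.0 -2.2 -2.9 q5 [ 16.  25. 111.  -2.  31.  97.]
```

Call:
{"op": "send_rows", "data": {"targets": [[[0,0,0,-0.0044,-0.0009,-0.003,1],[0,0,0,-0.0044,-0.0009,-0.002,1],[0,0,0,0,0,0,1],[0,0,0,0,0,0,1]]]}}

```text
time_s: 14.95
ee_pos: [569.1, 172.2, 34.0]
ee_rot: [-180.0, -13.1, 11.1]
force: [11.2, 2.5, -0.6]
gripper_width: 26.1
gripper_force: 45.0
```

```bash
python3 st.py
```

```text
t 14.95 fuse u,n,z -3.6 0.0 51.8 tilt 13.14 yaw 11.1 force u,n,z 11.5 0.3 -0.6 q5 [ 16.  25. 111.  -2.  31.  97.]
```

Call:
{"op": "send_rows", "data": {"targets": [[[-0.0021,0.0109,0,-0.0016,-0.0003,-0.006,1],[-0.0021,0.0109,0,-0.0016,-0.0003,-0.006,1],[-0.0021,0.0109,0,-0.0016,-0.0003,-0.006,1],[-0.0021,0.0109,0,-0.0016,-0.0003,-0.006,1],[-0.0021,0.0109,0,-0.0016,-0.0003,-0.006,1],[0,0,0,0,0,0,1],[0,0,0,0,0,0,1]]]}}

```text
time_s: 15.65
ee_pos: [567.8, 172.0, 28.0]
ee_rot: [-179.9, -8.2, 11.1]
force: [10.3, 2.3, 1.3]
gripper_width: 26.0
gripper_force: 45.0
```

```bash
python3 st.py
```

```text
t 15.65 fuse u,n,z -3.4 0.0 46.1 tilt 8.17 yaw 11.08 force u,n,z 10.6 0.3 1.3 q5 [ 16.  27. 108.  -1.  38.  96.]
```

Call:
{"op": "send_rows", "data": {"targets": [[[-0.0022,0.0114,0,-0.0017,-0.0003,-0.0054,1],[-0.0022,0.0114,0,-0.0017,-0.0003,-0.0054,1],[-0.0022,0.0114,0,-0.0017,-0.0003,-0.0054,1],[-0.0022,0.0114,0,-0.0017,-0.0003,-0.0054,1],[0,0,0,0,0,0,1],[0,0,0,0,0,0,1]]]}}

```text
time_s: 16.25
ee_pos: [566.3, 171.7, 23.4]
ee_rot: [-179.9, -4.0, 11.1]
force: [10.0, 2.2, 0.6]
gripper_width: 26.0
gripper_force: 45.0
```

```bash
python3 st.py
```

```text
t 16.25 fuse u,n,z -3.5 0.1 41.8 tilt 3.97 yaw 11.08 force u,n,z 10.3 0.2 0.6 q5 [ 16.  28. 105.  -0.  43.  95.]
```

Call:
{"op": "send_rows", "data": {"targets": [[[-0.002,0.0104,0,-0.001,-0.0002,-0.0045,1],[-0.002,0.0104,0,-0.001,-0.0002,-0.0045,1],[-0.002,0.0104,0,-0.0005,-0.0001,-0.0045,1],[-0.002,0.0104,0,0,0,-0.0045,1],[0,0,0,0,0,0,1],[0,0,0,0,0,0,1]]]}}

```text
time_s: 16.85
ee_pos: [565.4, 171.5, 19.4]
ee_rot: [-179.9, -0.1, 11.1]
force: [9.1, 1.6, 1.4]
gripper_width: 26.4
gripper_force: 45.0
```

```bash
python3 st.py
```

```text
t 16.85 fuse u,n,z -3.2 0.0 37.9 tilt 0.12 yaw 11.08 force u,n,z 9.2 -0.2 1.4 q5 [ 16.  30. 102.   0.  48.  95.]
```

Call:
{"op": "send_rows", "data": {"targets": [[[0,0,0,0.0035,0.0007,-0.001,1],[0,0,0,0.0035,0.0007,-0.001,1],[0,0,0,0.0035,0.0007,-0.002,1],[0,0,0,0,0,0,1],[0,0,0,0,0,0,1]]]}}

```text
time_s: 17.35
ee_pos: [566.5, 171.7, 19.0]
ee_rot: [-179.9, -0.0, 11.1]
force: [6.2, 2.1, 5.1]
gripper_width: 26.2
gripper_force: 45.0
```

```bash
python3 st.py
```

```text
t 17.35 fuse u,n,z -2.1 0.0 37.5 tilt 0.02 yaw 11.08 force u,n,z 6.5 0.9 5.1 q5 [ 16.  30. 102.   0.  48.  95.]
```

Call:
{"op": "send_rows", "data": {"targets": [[[0,0,0,0.003,0.0006,0,1],[0,0,0,0.003,0.0006,-0.001,1],[0,0,0,0,0,0,1],[0,0,0,0,0,0,1]]]}}

```text
time_s: 17.75
ee_pos: [567.2, 171.9, 19.0]
ee_rot: [-179.9, 0.0, 11.1]
force: [5.9, 0.3, 7.9]
gripper_width: 26.1
gripper_force: 45.0
```

```bash
python3 st.py
```

```text
t 17.75 fuse u,n,z -1.3 0.0 37.5 tilt -0.04 yaw 11.08 force u,n,z 5.9 -0.8 7.9 q5 [ 16.  30. 101.   0.  48.  95.]
```

Home and pressed with about 9 N. Releasing.

Call:
{"op": "send_rows", "data": {"grip_force": 10, "targets": [[[0,0,0,0,0,0,1],[0,0,0,0,0,0,0.4],[0,0,0,0,0,0,0.36],[0,0,0,0,0,0,0.3],[0,0,0,0,0,0,0.2],[0,0,0,0,0,0,0.1],[0,0,0,0,0,0,0.0],[0,0,0,0,0,0,0]]]}}

```text
time_s: 18.55
ee_pos: [563.7, 170.9, 16.4]
ee_rot: [-180.0, 0.5, 11.1]
force: [-0.1, 0.0, 1.2]
gripper_width: 45.3
gripper_force: 0.0
```

Call:
{"op": "send_rows", "data": {"targets": [[[0,0,0,0,0,0.05,0],[0,0,0,0,0,0.1,0],[0,0,0,0,0,0.15,0],[0,0,0,0,0,0.2,0],[0,0,0,0,0,0.15,-1],[0,0,0,0,0,0,-1],[0,0,0,0,0,0,-1],[0,0,0,0,0,0,-1]]]}}

```text
time_s: 19.35
ee_pos: [563.0, 170.7, 145.6]
ee_rot: [-180.0, 0.6, 11.1]
force: [0.4, -0.7, 0.5]
gripper_width: 74.7
gripper_force: 0.0
```

```bash
python3 st.py; python3 - <<'E'
from h import *
im,d=optics.grab_frame("wrist");save(im,"w5.png")
v,u=np.mgrid[0:400,0:640];P=atd("wrist",np.c_[u.ravel(),v.ravel()],d.ravel()).reshape(400,640,3)
for m in optics.silhouettes("wrist","fuse")[:3]:
    k=m["mask"]&(d>0)&(P[...,2]>25)&(P[...,2]<70);Q=P[k]
    if len(Q)<30 or Q[:,1].mean()<100: continue
    a=np.radians(11.1);U=Q[:,0]*np.cos(a)+Q[:,1]*np.sin(a)-590
    print(m["conf"],cv2.minAreaRect(Q[:,:2].astype(np.float32)))
    for lo in range(-50,60,10):
        q=Q[(U>lo)&(U<lo+10)]
        if len(q)>5: print(lo,len(q),np.percentile(q[:,2],90).round(1))
E
```

```text
t 19.35 fuse u,n,z -5.5 -0.3 164.1 tilt -0.64 yaw 11.08 force u,n,z 0.3 -0.7 0.5 q5 [16. 23. 93.  0. 65. 95.]
0.92 ((566.99951171875, 171.6016387939453), (111.11235046386719, 28.383955001831055), 10.833483695983887)
-50 263 52.3
-40 263 51.6
-30 255 51.4
-20 270 51.8
-10 266 51.8
0 290 51.6
10 296 51.7
20 293 51.6
30 297 51.6
40 322 51.4
50 158 51.6
```

View pics/w5.png

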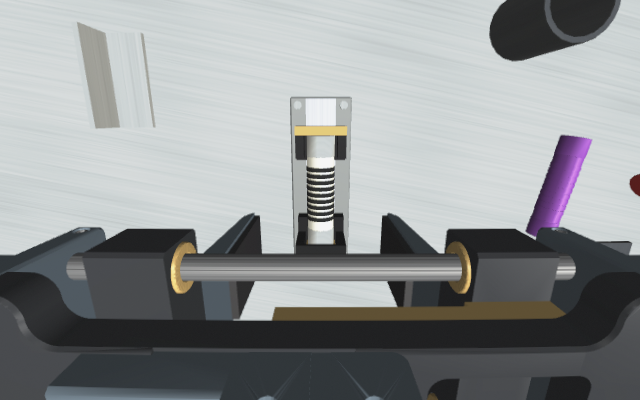

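The fuse lies level between stop (320,131) and hood (320,245), its top about 51.6 mm up (nominal 51 mm, and depth reads 1 mm high), centred in y. It is fully home, so I'm handing in.

```bash
python3 -c "
from h import *
print(env.job_done())"
```

```text
the job is handed in; nothing more can be done
None
```

The fuse is loaded in the holder, level and home on both saddles, and released. I handed the job in at about 19.5 s. The highest force I read was about 24 N, when the fingers touched the holder once on the way down (limit 30 N). The loader gave no verdict back.

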